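# Pin the clamshell drilling jig shut

### The arm

A 6-joint arm with a two-finger parallel gripper is mounted at the origin on the work surface. World frame = base frame: x ahead of the robot, y to its left, z up, the work surface at z = 0. Lengths are in m, angles in rad, forces in N, time in s.
With the tool pointing down it reaches from about 0.3 to 0.85 m from the base axis. Payload 4.2 kg.
Tool frame: the origin (TCP) lies on the centre line of the jaws, within the pads' length; the fingertips stand 22 mm ahead of it and the grasp point (between the pads) lies 3 mm ahead of it; z points along the fingers, y is the direction in which the jaws open and shut (so a half turn about z gives the same grasp; the last joint's range is limited). The gripper opens to 91 mm and grips with 3 to 60 N. Pads are 32 mm wide; open, the fingers measure 118 mm over their backs; the gripper's body (76 mm by 178 mm) begins 60 mm behind the grasp point.
Start: joints at [-1.233, 0.32, 1.565, -0, 1.257, -0.02], TCP at [0.201, -0.539, 0.236] pointing down, gripper open.
Joint ranges: [-3.11, 3.11], [-0.84, 2.01], [0.21, 2.61], [-1.34, 4.49], [0.05, 2.63], [-2.56, 2.56]. Speed limits (rad/s): [2.57, 2.57, 3.14, 3.14, 3.14, 3.14].

### API

Orientations are given as a rotation vector (axis times angle).
In Python, from workcell import arm gives the robot as it stands. The module is installed in compiled form; this text tells all that it offers.
- The arm moves only by the tool send_rows, never from a script. Its argument "steps" is a list of rows, each a list of 5 numbers: the shift along the tool's x, y, z in m, then the turn about the tool's z in degrees, then the opening, from -1 (shut) to 1 (fully open). A call has 1 to 10 rows; each row shifts and turns the commanded pose from where the row before left it, along the tool's axes as they then stand; what a row does not reach is not made up. A row lasts 1/12 s, in which the tool goes at most 41.7 mm and 7.16 degrees, less where a joint would pass 70% of its speed; a pose out of reach is approached as far as the arm can. A call is refused whole if a number of a shift passes 0.0417 or a number of a turn 7.16, either way. A call with a gripper value outside its range is refused whole. The fingers move at their own pace and stop on an object; "newtons" is the grip in N (left out, the last holds). Time passes only in rows, so rows that do not move let the fingers close. It gives the time, the measured TCP pose, the force and the opening at its end, in the units of the state.
- arm.read_state(): the state, without advancing time (a new reading comes with each control period).
- arm.camera(name): name is "scene" or "top"; returns a dict with "image" (420x560x3 uint8, red, green, blue), "range_z" (420x560 float32, m along the optical axis (not along the pixel's ray), 0 where there is no reading), "intrinsics" (3x3 intrinsics, pixels), "dist_coeffs" ([k1, k2, p1, p2, k3] as OpenCV has them; the pictures are not rectified), "T" (4x4, takes a point from camera to world coordinates). Camera axes: x right, y down, z forward; pixel columns grow to the right and rows downward; lengths in m; the calibration is good to about 2 mm. A picture is of the moment at which its call begins.
- arm.job_done(): hands the job in, once; it reports no verdict.
The state is a dict: "t": time; "joints": joint angles; "qvel": joint speeds; "effort": joint torques, N m; "eef_pos": TCP position; "eef_rot": TCP orientation; "contact_force": force on the tool from outside, world axes, zero at the start; "moment": the same for the moment, N m; "finger_gap": opening from 0.0 (shut) to 1.0 (fully open).
Only numpy, scipy, OpenCV 4.12 (cv2) and the standard library are available. Lean on these libraries where they do the work, as an engineer would, in place of code of your own. Each camera call takes 0.05 s, during which the arm holds its last target. There are 200 camera calls.

### The job

Swing the open lid of the plywood drilling jig down onto its base, then take the pin with the tall round head out of the wooden rack and push it down through the hole at the lid's free edge into the hole in the base. The jig is sprung and will not stay shut by itself: press the pin all the way in by its head until the lid is flat on the base, and finish while still holding the pin pressed down like that, without letting go. Leave the other two pins and everything else on the bench where they are.

Things in the scene. Friction and masses are not known exactly. Their poses are not given: they have to be found in the camera images.
- jig: base half of the plywood clamshell jig, fixed to the bench: a slab 200 (x) x 170 (y) x 32 mm high. Origin at the centre of its underside, z up. The lid is hinged along the base's -y side (axis parallel to jig x); the pin hole is near the +y side. A thin black rubber pad lies flush in its middle. It never moves during the job
- springs (a joint): travel (m) of the jig's two steel spring plungers, at jig x +-75 mm, y +60 mm: at 0 they stand 6 mm proud of the base's top, at 0.006 the lid has pressed them flush. Together they push the lid up with about 5.5 N when it first touches them and 9.5 N when it is flat
- lid (a joint): angle of the lid about its hinge, rad: 0 = flat on the base (shut), grows as it opens, at most 1.45; starts 0.8 to 1.25. The hinge is stiff: the lid stays where it is left, but the springs hold it ajar at about 0.042 (6 mm at the hole) unless it is pressed. Swinging it takes under 4 N near the free edge; keeping it flat takes about 10 N at the hole
- lid_hinge (a point): middle of the hinge axis, at jig x 0, y -75, z 32 mm. Lid: plywood plate 12 mm thick, 190 mm along the axis, reaching 155 mm from the axis to its free edge; the axis lies in the plane of the lid's underside. x along the hinge (= jig x), y from the hinge to the free edge, z out of the lid's outer face (turning with the lid)
- lid_hole (a point): centre of the mouth of the lid's 14 mm pin hole (through, chamfered), on the lid's outer (upper) face, 135 mm from the hinge axis and 20 mm from the free edge, midway along it; z out of the outer face. The four small dark discs nearer the lid's middle are drill bushes, not holes
- lid_edge (a point): middle of the lid's free edge, on its outer (upper) face
- base_hole (a point): centre of the mouth of the base's 13 mm pin hole (vertical, through the base), on its top face 32 mm above the bench; directly under the lid's hole when the lid is down; at jig x 0, y +60 mm
- rack: pin rack: fixed wooden block 200 (x) x 64 (y) x 45 mm high, with three 13 mm holes in a row along its x at -62, 0 and +62 mm. Origin at the centre of its underside. In each hole stands one pin with its head resting on the rack's top, in any order
- pin: the pin to use, plain steel, about 90 g: shank 10 mm diameter, 40 mm long, tapered tip; plain round head 22 mm in diameter, 34 mm high, whose flat underside is the stop. Origin at the tip of the shank, z towards the head: head's underside at 40 mm, top at 74 mm. In the rack the tip is 5 mm above the bench; fully home in the shut jig 4 mm above it
- pin_head (a point): centre of the top of that pin's head, 74 mm above its tip
- square_pin: steel pin with a 22 mm square head 22 mm high, standing in the rack; origin at the tip of its shank
- tee_pin: steel pin with a thin 46 mm T cross-bar for a head, top of the bar 58 mm above the tip; standing in the rack; origin at the tip of its shank
- wheel_a: white longboard wheel lying flat, 60 mm diameter, 40 mm high; origin under its centre
- wheel_b: second wheel, same as wheel_a
- spray_can: upright bare metal spray can, 66 mm diameter, 190 mm high; origin under its centre
- sanding_block: cork sanding block 70 x 120 mm, 28 mm high; origin under its centre
- screwdriver: screwdriver lying on the bench, 200 mm long along its x
- try_square: woodworker's try square lying flat, 110 mm wooden stock with a 150 mm steel blade, 18 mm high; origin under the stock's centre
- hammer: hammer lying on the bench, 280 mm long along its x
Things that resemble listed ones, but are neither listed nor needed, are in the scene too. What is shaped like the rack but orange or yellow is not meant.

How it is judged:
On the way, in this order (a step that is already met when the one before it is completed fails the run):
1. the lid has been swung down onto its springs (joint below 0.07) (value of joint lid below 0.07 rad), for 0.2 s.
2. the round-headed pin has been lifted clear of the rack (z of pin in the frame of rack above 0.047 m and contact force between the fingers and pin above 0.5 N), for 0.1 s.
3. the pin is through the lid's hole and in the base's hole (horizontal distance between pin and base_hole below 0.005 m and angle between the z axis of pin and the z axis of jig, either way round below 0.12 rad and z of pin in the frame of jig below 0.028 m and value of joint lid below 0.08 rad), for 0.1 s.
At the end, for the whole second after the job is handed in: still holding the pin pressed down: lid flat (joint under 0.014 rad), pin upright (0.12 rad), within 5 mm of the base hole's axis, tip under 9 mm above the bench, head bearing on the jig and fingers on the pin with over 3 N each, all at rest (value of joint lid below 0.014 rad and horizontal distance between pin and base_hole below 0.005 m and angle between the z axis of pin and the z axis of jig, either way round below 0.12 rad and z of pin in the frame of jig below 0.009 m and contact force between pin and jig above 3 N and contact force between the fingers and pin above 3 N and linear speed of pin below 0.02 m/s); the arm keeps its last pose, push and grip.
It fails at once if one of the other pins is moved more than 25 mm (distance of any of square_pin, tee_pin from where it was at the start of the episode above 0.025 m).
It fails at once if something else on the bench is moved more than 40 mm (distance of any of wheel_a, wheel_b, spray_can, sanding_block, screwdriver, try_square, hammer from where it was at the start of the episode above 0.04 m).
It also fails if it takes over 59 s, if anything falls off the work surface, if the arm or the gripper's body presses on something with over 40 N, if the wrist force passes 120 N, or if a joint passes its speed limit or range.

## Working session

There is one attempt and no reset: what is moved stays moved. The work goes in short steps, Python scripts to look and compute and a tool call to move; the robot and the scene stay as the last step left them, time stands still between calls to the robot, and variables do not carry over. Pictures are saved under pics/ and viewed, about 8 in all and at most 12, crops included, and the job is handed in when it is done.

Besides the shell and the picture viewer there is one more tool, called after ">>>" by a JSON object that holds its "name" and its "arguments". send_rows: Moves the arm, as the interface text tells. Its arguments: {"type":"object","properties":{"steps":{"type":"array","items":{"type":"array","items":{"type":"number"}}},"newtons":{"type":"number"}},"required":["steps"]}

```bash
mkdir -p pics
cat > h.py <<'E'
import numpy as np, cv2
from workcell import arm
def grab(n):
    c=arm.camera(n); return c
def save(img,f): cv2.imwrite('pics/'+f,cv2.cvtColor(img,cv2.COLOR_RGB2BGR))
def rays(c,uv):
    p=cv2.undistortPoints(np.array(uv,float).reshape(-1,1,2),np.array(c['intrinsics']),np.array(c['dist_coeffs'])).reshape(-1,2)
    return np.c_[p,np.ones(len(p))]
def onplane(c,uv,z):
    T=np.array(c['T']);d=rays(c,uv)@T[:3,:3].T;o=T[:3,3]
    return o+d*((z-o[2])/d[:,2])[:,None]
def cloud(c):
    h,w=c['range_z'].shape;u,v=np.meshgrid(np.arange(w),np.arange(h))
    P=rays(c,np.c_[u.ravel(),v.ravel()])*c['range_z'].reshape(-1,1)
    T=np.array(c['T']);P=P@T[:3,:3].T+T[:3,3]
    P[c['range_z'].ravel()==0]=np.nan
    return P.reshape(h,w,3)
E
python3 - <<'E'
from h import *
import pickle
for n in('scene','top'):
    c=grab(n);pickle.dump(c,open(n+'0.pkl','wb'));save(c['image'],n+'0.png');print(n,np.array(c['T']).round(3).tolist(),(c['range_z']>0).mean())
s=arm.read_state();print({k:np.round(v,3).tolist() for k,v in s.items()})
E
```

```text
scene [[-0.312, 0.534, -0.786, 1.332], [0.95, 0.161, -0.269, 0.287], [-0.017, -0.83, -0.558, 0.658], [0.0, 0.0, 0.0, 1.0]] 0.9960799319727891
top [[0.024, -0.985, 0.169, 0.23], [-1.0, -0.024, 0.007, 0.017], [-0.002, -0.169, -0.986, 1.721], [0.0, 0.0, 0.0, 1.0]] 0.9959863945578231
{'t': 0.1, 'joints': [-1.233, 0.32, 1.566, -0.0, 1.257, -0.02], 'qvel': [0.0, -0.002, -0.004, -0.001, -0.001, -0.001], 'effort': [-0.0, -41.333, -23.251, 0.073, 0.042, -0.0], 'eef_pos': [0.201, -0.538, 0.235], 'eef_rot': [-3.09, -0.559, 0.0], 'contact_force': [0.334, -0.069, -0.208], 'moment': [0.058, -0.012, 0.017], 'finger_gap': 1.0}
```

View pics/scene0.png

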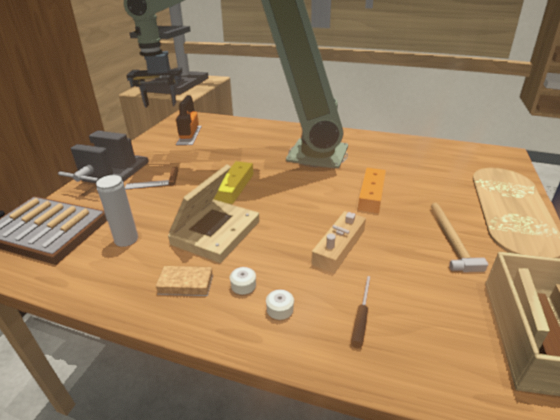

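View pics/top0.png

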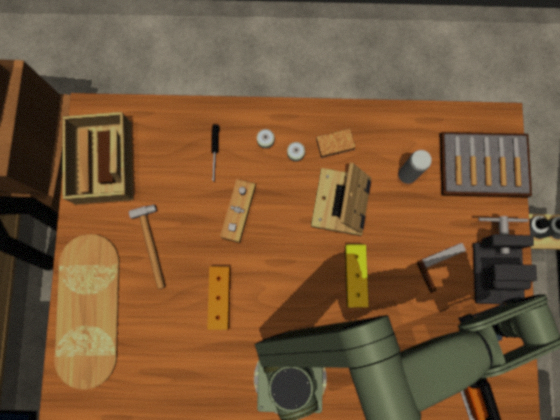

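The scene view shows the jig at about (215,225) with its lid up, and the wooden rack at (340,240) with three heads at (350,218), (341,231) and (331,242). The top view has the jig at (342,200) and the rack at (238,210). The yellow and orange blocks are decoys. Next I'll take enlarged crops and measure heights.

Run:
```python
from h import *
import pickle
S=pickle.load(open('scene0.pkl','rb'));T=pickle.load(open('top0.pkl','rb'))
a=cv2.resize(S['image'][200:275,300:380],None,fx=5,fy=5,interpolation=cv2.INTER_CUBIC)
b=cv2.resize(T['image'][170:245,205:275],None,fx=5,fy=5,interpolation=cv2.INTER_CUBIC)
save(np.hstack([a,b]),'rack.png')
P=cloud(T);Q=cloud(S)
X=np.concatenate([P.reshape(-1,3),Q.reshape(-1,3)])
def rect(m):
    r=cv2.minAreaRect(m[:,:2].astype(np.float32)*1000);return np.round(r[0],1),np.round(r[1],1),round(r[2],1)
for nm,PP in(('top',P),('scene',Q)):
    x=PP.reshape(-1,3);
    for z0,z1,l in((.04,.05,'rack'),(.06,.085,'heads')):
        m=x[(x[:,2]>z0)&(x[:,2]<z1)&(x[:,0]>.42)&(x[:,0]<.65)&(x[:,1]>.09)&(x[:,1]<.3)]
        print(nm,l,len(m),rect(m) if len(m)>4 else '', np.median(m,0) if len(m) else '')
for uv in((240,192),(238,209),(234,226)):
    print('top',uv,P[uv[1]-3:uv[1]+4,uv[0]-3:uv[0]+4].reshape(-1,3)[:, 2].max(), P[uv[1],uv[0]])
for uv in((350,218),(341,231),(331,239)): print('sc',uv,Q[uv[1],uv[0]])
# jig
for nm,PP in(('top',P),('scene',Q)):
    x=PP.reshape(-1,3);w=(x[:,0]>.42)&(x[:,0]<.72)&(x[:,1]>-.25)&(x[:,1]<.06)
    m=x[w&(x[:,2]>.029)&(x[:,2]<.035)];print(nm,'base',len(m),rect(m))
    L=x[w&(x[:,2]>.06)&(x[:,2]<.25)];print('lid',len(L),L.min(0),L.max(0))
```

```text
top rack 777 (array([536.7, 185.2]), array([ 65.3, 201.1]), 76.8) [0.53121472 0.18526316 0.04504043]
top heads 112 (array([534.1, 186.1]), array([ 43.8, 140.7]), 86.3) [0.53354556 0.18784584 0.06740569]
scene rack 955 (array([537.7, 185.5]), array([ 65.2, 203.4]), 76.4) [0.55921283 0.18576369 0.04528906]
scene heads 171 (array([538.3, 186.1]), array([ 42.5, 143.4]), 66.0) [0.59005064 0.17893163 0.06613819]
top (240, 192) 0.08659403398775334 [0.58752826 0.17534686 0.07729798]
top (238, 209) 0.06984689582618198 [0.53534651 0.18188889 0.05433103]
top (234, 226) 0.07518899202604601 [0.47616969 0.19095667 0.07100827]
sc (350, 218) [0.48695304 0.20199127 0.06304799]
sc (341, 231) [0.54094941 0.18816584 0.05591986]
sc (331, 239) [0.60805627 0.17441882 0.07779085]
top base 905 (array([ 591.6, -111.2]), array([268.6, 215.1]), 79.5)
lid 1261 [ 0.47287965 -0.247096    0.06007895] [ 0.67413118 -0.14070594  0.17934984]
scene base 2388 (array([ 552.2, -154. ]), array([172.6, 253.5]), 80.8)
lid 1071 [ 0.47627135 -0.24400589  0.06012593] [ 0.67288365 -0.14089964  0.17210345]
```

View pics/rack.png

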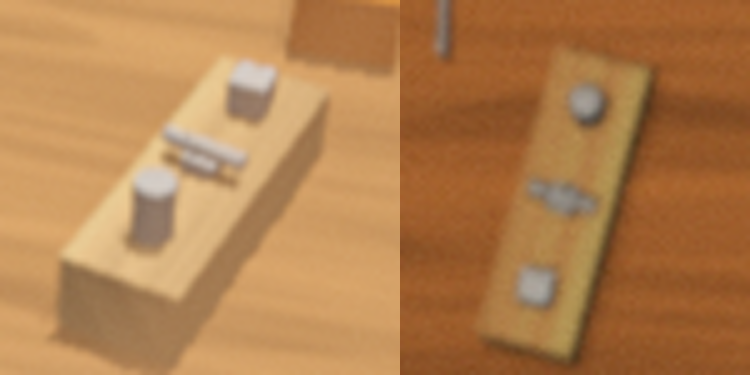

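The top crop and the scene crop agree. The tall round head is at top (242,191) / scene (331,238). The square head is at top (234,226), the T-bar in the middle. Round fits the description: tall, round, and a head top near 0.078 m. Next, the jig geometry.

Run:
```python
from h import *
import pickle
S=pickle.load(open('scene0.pkl','rb'));T=pickle.load(open('top0.pkl','rb'))
for nm,C,box,hd in(('top',T,(305,160,380,240),(242.4,190.6)),('scene',S,(165,165,262,262),(331.2,236.8))):
    print(nm,'head ray z=.079',onplane(C,[hd],.079).round(4))
    P=cloud(C);m=np.zeros(P.shape[:2],bool);m[box[1]:box[3],box[0]:box[2]]=1
    b=m&(abs(P[...,2]-.032)<.0035)
    n,l,st,_=cv2.connectedComponentsWithStats(b.astype(np.uint8),connectivity=4)
    k=1+st[1:,4].argmax();x=P[l==k]
    r=cv2.minAreaRect(x[:,:2].astype(np.float32)*1000);print('base',len(x),np.round(r[0],1),np.round(r[1],1),round(r[2],1),'corners',cv2.boxPoints(r).round(0).tolist())
    L=P[m&(P[...,2]>.065)&(P[...,1]<-.12)&(P[...,1]>-.26)]
    best=None;rng=np.random.default_rng(0)
    for _ in range(300):
        p=L[rng.choice(len(L),3,0)];nn=np.cross(p[1]-p[0],p[2]-p[0]);nn/=np.linalg.norm(nn)+1e-12
        q=abs((L-p[0])@nn)<.003
        if best is None or q.sum()>best.sum():best=q
    c=L[best].mean(0);u,s,v=np.linalg.svd(L[best]-c);nn=v[2]*np.sign(v[2][2]);I=L[best]
    print('lid',len(L),best.sum(),'c',c.round(3),'n',nn.round(3),'angle',np.arccos(nn[2]),'az axis deg',np.degrees(np.arctan2(nn[1],nn[0])),'top',I[I[:,2].argsort()[-5:]].mean(0).round(3))
    a=cv2.resize(C['image'][box[1]:box[3],box[0]:box[2]],(400,400),interpolation=cv2.INTER_CUBIC)
    if nm=='top':A=a
save(np.hstack([A,a]),'jig.png')
```

```text
top head ray z=.079 [[0.592  0.1676 0.079 ]]
base 420 [ 610.3 -127.8] [ 88.2 140.6] 85.4 corners [[537.0, -166.0], [677.0, -177.0], [684.0, -89.0], [544.0, -78.0]]
lid 1219 972 c [ 0.569 -0.193  0.123] n [-0.135 -0.85   0.509] angle 1.0364166412821847 az axis deg -99.05121215501707 top [ 0.565 -0.159  0.179]
scene head ray z=.079 [[0.601  0.1734 0.079 ]]
base 2457 [ 577.7 -157.4] [171.3 202. ] 80.8 corners [[464.0, -226.0], [664.0, -258.0], [691.0, -89.0], [492.0, -57.0]]
lid 1038 798 c [ 0.584 -0.18   0.123] n [-0.129 -0.858  0.496] angle 1.0513339998305253 az axis deg -98.56287859689164 top [ 0.574 -0.156  0.168]
```

View pics/jig.png

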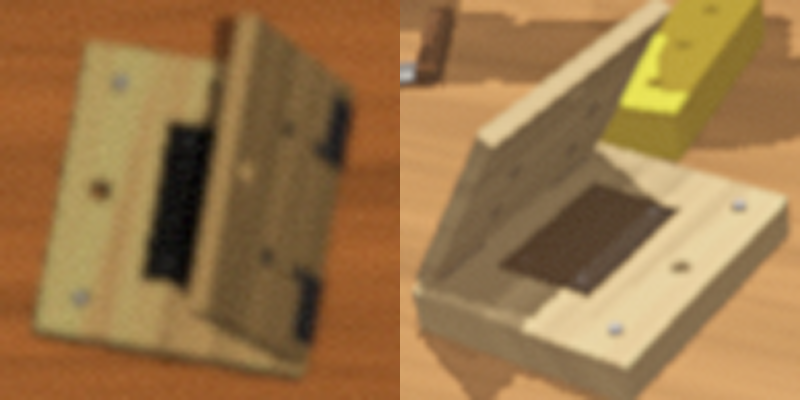

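>>> {"name": "send_rows", "arguments": {"steps": [[0,0,-0.01,6,-1],[0,0,-0.01,6,-1],[0,0,0,6,-1],[0,0,0,6,-1],[0,0,0,6,-1]], "newtons": 40}}

```text
t: 0.52
eef_pos: [0.2013, -0.5384, 0.2557]
eef_rot: [-3.13, 0.268, 0.0]
contact_force: [0.5, 1.0, 0.5]
finger_gap: 0.666
```

```bash
cat >> h.py <<'E'
from scipy.spatial.transform import Rotation as Ro
JC=np.array([.578,-.157]);JX=np.array([.9873,-.159]);JY=np.array([.159,.9873])
def J(x,y,z): return np.r_[JC+x*JX+y*JY,z]
def to(tgt):
    s=arm.read_state();R=Ro.from_rotvec(s['eef_rot']).as_matrix()
    d=R.T@(np.array(tgt)-s['eef_pos']);return d.round(4)
def st():
    s=arm.read_state();R=Ro.from_rotvec(s['eef_rot']).as_matrix()
    print('t',round(s['t'],2),'pos',np.round(s['eef_pos'],4),'ytool az',np.degrees(np.arctan2(R[1,1],R[0,1])).round(2),'F',np.round(s['contact_force'],1),'gap',round(s['finger_gap'],4),'tilt',np.degrees(np.arccos(-R[2,2])).round(2))
E
python3 - <<'E'
from h import *
import pickle
S=pickle.load(open('scene0.pkl','rb'));T=pickle.load(open('top0.pkl','rb'))
print('hole',onplane(T,[(323.75,197.6)],.032),onplane(S,[(232.9,229.7)],.032),J(0,.06,.032))
x=np.concatenate([cloud(T).reshape(-1,3),cloud(S).reshape(-1,3)]);m=x[(x[:,2]>.15)&(x[:,2]<.2)&(x[:,0]>.55)&(x[:,0]<.8)&(x[:,1]<-.26)&(x[:,1]>-.5)];print('can',np.median(m,0))
st();print(to(J(0,-.09,.255)))
E
```

```text
hole [[ 0.58493827 -0.10048102  0.032     ]] [[ 0.58880136 -0.09659803  0.032     ]] [ 0.58754  -0.097762  0.032   ]
can [ 0.68565185 -0.37674891  0.18470097]
t 0.52 pos [ 0.2013 -0.5384  0.2557] ytool az -99.8 F [0.5 1.  0.5] gap 0.6658 tilt 0.03
[ 0.3073 -0.3499  0.0008]
```

>>> {"name": "send_rows", "arguments": {"steps": [[0.02,-0.022,0,0,-1],[0.025,-0.029,0,0,-1],[0.025,-0.029,0,0,-1],[0.025,-0.029,0,0,-1],[0.025,-0.029,0,0,-1],[0.025,-0.029,0,0,-1],[0.025,-0.029,0,0,-1],[0.025,-0.029,0,0,-1],[0.025,-0.029,0,0,-1],[0.025,-0.029,0,0,-1]]}}

```text
t: 1.35
eef_pos: [0.4907, -0.2983, 0.2556]
eef_rot: [-3.131, 0.26, 0.001]
contact_force: [-0.3, -0.2, 0.0]
finger_gap: 0.006
```

>>> {"name": "send_rows", "arguments": {"steps": [[0.025,-0.029,0,0,-1],[0.025,-0.029,0,0,-1],[0.012,-0.009,0.01,0,-1],[0,0,0.03,0,-1],[0,0,0.03,0,-1],[0,0,0.018,0,-1],[0,0,0,0,-1]]}}

```text
t: 1.93
eef_pos: [0.5589, -0.2429, 0.1626]
eef_rot: [-3.128, 0.26, 0.016]
contact_force: [-0.6, 0.3, -0.5]
finger_gap: 0.007
```

Run:
```python
from h import *
st();print(to(J(0,-.09,.167)))
c=grab('scene');save(cv2.resize(c['image'][60:290,100:330],None,fx=2.5,fy=2.5),'beh.png')
```

```text
t 1.93 pos [ 0.5589 -0.2429  0.1626] ytool az -99.49 F [-0.6  0.3 -0.5] gap 0.0067 tilt 0.62
[ 0.0052  0.0021 -0.0045]
```

View pics/beh.png

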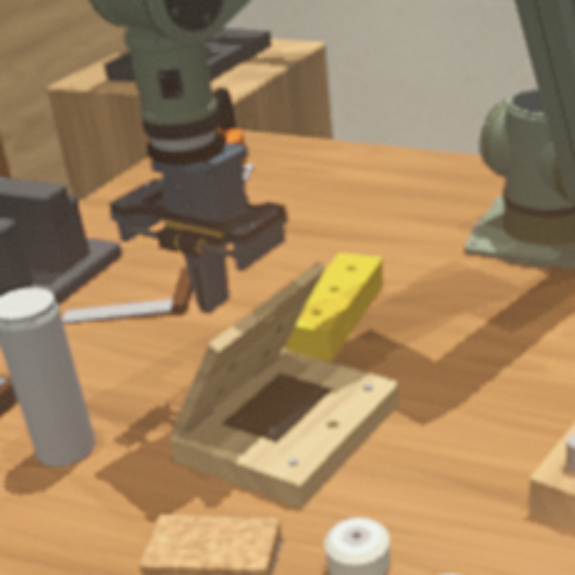

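>>> {"name": "send_rows", "arguments": {"steps": [[0.005,-0.015,-0.01,0,-1],[0,-0.02,-0.009,0,-1],[0,-0.018,0,0,-1],[0,-0.015,0.007,0,-1],[0,-0.015,0.007,0,-1],[0,-0.01,0.0095,0,-1],[0,-0.01,0.0095,0,-1],[0,-0.0085,0.0115,0,-1],[0,-0.0085,0.0115,0,-1]]}}

```text
t: 2.73
eef_pos: [0.5864, -0.1258, 0.1295]
eef_rot: [-3.131, 0.26, 0.002]
contact_force: [-0.1, -1.0, 1.0]
finger_gap: 0.003
```

Run:
```python
from h import *
st();print(to(J(0,.044,.100)))
```

```text
t 2.73 pos [ 0.5864 -0.1258  0.1295] ytool az -99.5 F [-0.1 -1.   1. ] gap 0.0034 tilt 0.06
[-0.0034 -0.0118  0.0295]
```

>>> {"name": "send_rows", "arguments": {"steps": [[-0.003,-0.006,0.013,0,-1],[0,-0.006,0.0125,0,-1],[0,-0.0025,0.0088,0,-1],[0,-0.0025,0.0088,0,-1],[0,-0.0015,0.0097,0,-1],[0,-0.0005,0.0043,0,-1],[0,0,0,0,-1],[0,0,0,0,-1],[0,0,0,0,-1],[0,0,0,0,-1]]}}

```text
t: 3.57
eef_pos: [0.5872, -0.1076, 0.0744]
eef_rot: [3.13, -0.261, 0.002]
contact_force: [0.3, -0.2, -0.3]
finger_gap: 0.006
```

Run:
```python
from h import *
st()
```

```text
t 3.57 pos [ 0.5872 -0.1076  0.0744] ytool az -99.52 F [ 0.3 -0.2 -0.3] gap 0.0064 tilt 0.07
```

>>> {"name": "send_rows", "arguments": {"steps": [[0,0,0.003,0,-1],[0,0,0.003,0,-1],[0,0,0.002,0,-1],[0,0,0,0,-1],[0,0,0,0,-1],[0,0,0,0,-1]]}}

```text
t: 4.07
eef_pos: [0.5876, -0.1071, 0.0669]
eef_rot: [-3.13, 0.261, -0.004]
contact_force: [-1.0, 1.1, 5.6]
finger_gap: 0.004
```

Run:
```python
from h import *
st()
```

```text
t 4.07 pos [ 0.5876 -0.1071  0.0669] ytool az -99.52 F [-1.   1.1  5.6] gap 0.0041 tilt 0.13
```

>>> {"name": "send_rows", "arguments": {"steps": [[0,0,-0.02,0,-1],[0,0,-0.03,0,0],[0,-0.01,-0.035,0,0.5],[0,-0.03,-0.02,4,1],[0,-0.04,0,0,1],[0,-0.04,0,0,1],[0,-0.04,0,0,1],[0,-0.04,0,0,1],[0,-0.03,0,0,1],[0,0,0,0,1]]}}

```text
t: 4.9
eef_pos: [0.6387, 0.1226, 0.1704]
eef_rot: [-3.118, 0.361, -0.002]
contact_force: [0.4, -0.8, -0.1]
finger_gap: 0.63
```

Run:
```python
from h import *
import pickle
st();print('to pin',to((.5965,.1705,.15)))
C=[]
for n in('top','scene'):
    c=grab(n);pickle.dump(c,open(n+'1.pkl','wb'))
    b=(305,160,380,240) if n=='top' else (165,165,262,262)
    C.append(cv2.resize(c['image'][b[1]:b[3],b[0]:b[2]],(400,400),interpolation=cv2.INTER_CUBIC))
    P=cloud(c)[b[1]:b[3],b[0]:b[2]].reshape(-1,3)
    q=P-np.r_[JC,0];y=q[:,:2]@JY;x=q[:,:2]@JX
    m=(abs(x)<.08)&(y>-.04)&(y<.07)&(P[:,2]>.03)&(P[:,2]<.07)
    f=np.polyfit(y[m]+.075,P[m,2],1);print(n,'lid slope',f.round(4),m.sum())
save(np.hstack(C),'lid.png')
```

```text
t 4.9 pos [0.6387 0.1226 0.1704] ytool az -103.21 F [ 0.4 -0.8 -0.1] gap 0.6298 tilt 0.17
to pin [-0.0521 -0.0369  0.0205]
top lid slope [0.0461 0.0439] 1558
scene lid slope [0.0431 0.0439] 1292
```

View pics/lid.png

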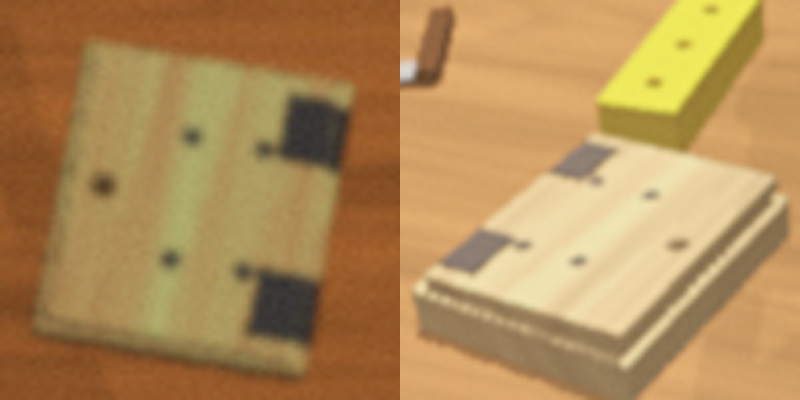

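The lid is at about 0.044 rad, resting on its springs. Its hole shows at top (102,185) / scene (278,244) in the crops. Next I'll go down on the round pin.

>>> {"name": "send_rows", "arguments": {"steps": [[-0.026,-0.018,0,0,1],[-0.026,-0.019,0,0,1],[0,0,0.02,0,1],[0,0,0.02,0,1],[0,0,0.02,0,1],[0,0,0.015,0,1],[0,0,0,0,1],[0,0,0,0,1]]}}

```text
t: 5.67
eef_pos: [0.5954, 0.1635, 0.0954]
eef_rot: [3.118, -0.372, -0.003]
contact_force: [-0.1, -0.1, 0.3]
finger_gap: 0.998
```

Run:
```python
from h import *
st();print('to pin',to((.5965,.1705,.0715)))
```

```text
t 5.67 pos [0.5954 0.1635 0.0954] ytool az -103.59 F [-0.1 -0.1  0.3] gap 0.998 tilt 0.11
to pin [-0.0006 -0.0071  0.0239]
```

>>> {"name": "send_rows", "arguments": {"steps": [[0,-0.007,0.008,0,1],[0,0,0.008,0,1],[0,0,0.008,0,1],[0,0,0,0,1],[0,0,0,0,0.4],[0,0,0,0,0],[0,0,0,0,-0.3],[0,0,0,0,-0.5]], "newtons": 20}}

```text
t: 6.33
eef_pos: [0.5978, 0.1719, 0.0722]
eef_rot: [-3.12, 0.369, -0.001]
contact_force: [-0.8, -0.1, -0.5]
finger_gap: 0.74
```

>>> {"name": "send_rows", "arguments": {"steps": [[0,0,0,0,-0.7],[0,0,0,0,-1],[0,0,0,0,-1],[0,0,0,0,-1],[0,0,0,0,-1],[0,0,0,0,-1]], "newtons": 50}}

```text
t: 6.83
eef_pos: [0.5975, 0.1718, 0.0718]
eef_rot: [3.12, -0.369, 0.0]
contact_force: [-0.5, 0.8, -0.4]
finger_gap: 0.297
```

Run:
```python
from h import *
st()
```

```text
t 6.83 pos [0.5975 0.1718 0.0718] ytool az -103.5 F [-0.5  0.8 -0.4] gap 0.2968 tilt 0.01
```

>>> {"name": "send_rows", "arguments": {"steps": [[0,0,0,0,-1],[0,0,0,0,-1],[0,0,0,0,-1],[0,0,0,0,-1],[0,0,-0.003,0,-1],[0,0,-0.01,0,-1]]}}

```text
t: 7.33
eef_pos: [0.5962, 0.1715, 0.0836]
eef_rot: [3.118, -0.369, -0.006]
contact_force: [0.4, 0.2, -1.8]
finger_gap: 0.229
```

>>> {"name": "send_rows", "arguments": {"steps": [[0,0,-0.02,0,-1],[0,0,-0.02,0,-1],[0,0,-0.02,0,-1],[0,0,-0.02,0,-1],[0,0,0,0,-1],[0,0,0,0,-1]]}}

```text
t: 7.83
eef_pos: [0.5981, 0.172, 0.1662]
eef_rot: [-3.119, 0.369, -0.004]
contact_force: [0.4, 0.3, -1.3]
finger_gap: 0.228
```

Run:
```python
from h import *
st();print('to hole',to((.587,-.098,.165)))
```

```text
t 7.83 pos [0.5981 0.172  0.1662] ytool az -103.5 F [ 0.4  0.3 -1.3] gap 0.228 tilt 0.17
to hole [0.0523 0.2652 0.0009]
```

>>> {"name": "send_rows", "arguments": {"steps": [[0.003,0.015,0,0,-1],[0.007,0.035,0,0,-1],[0.007,0.035,0,0,-1],[0.007,0.035,0,0,-1],[0.007,0.035,0,0,-1],[0.007,0.035,0,0,-1],[0.007,0.035,0,0,-1],[0.004,0.02,0,0,-1],[0,0.015,0,0,-1],[0,0,0,0,-1]]}}

```text
t: 8.67
eef_pos: [0.5824, -0.096, 0.1629]
eef_rot: [3.118, -0.375, -0.006]
contact_force: [-1.2, -0.5, -1.9]
finger_gap: 0.229
```

Run:
```python
from h import *
st();print('to hole',to((.587,-.098,.130)))
```

```text
t 8.67 pos [ 0.5824 -0.096   0.1629] ytool az -103.71 F [-1.2 -0.5 -1.9] gap 0.2295 tilt 0.25
to hole [0.005  0.0008 0.0329]
```

>>> {"name": "send_rows", "arguments": {"steps": [[0.005,0,0.01,0,-1],[0,0,0.015,0,-1],[0,0,0.012,0,-1],[0,0,0,0,-1],[0,0,0,0,-1]]}}

```text
t: 9.08
eef_pos: [0.5887, -0.0926, 0.1262]
eef_rot: [-3.12, 0.367, 0.005]
contact_force: [-0.2, 0.1, -0.5]
finger_gap: 0.227
```

Run:
```python
from h import *
import pickle
st();c=grab('scene');pickle.dump(c,open('scene2.pkl','wb'))
save(cv2.resize(c['image'][170:270,180:280],None,fx=6,fy=6,interpolation=cv2.INTER_CUBIC),'ins.png')
```

```text
t 9.08 pos [ 0.5887 -0.0926  0.1262] ytool az -103.43 F [-0.2  0.1 -0.5] gap 0.227 tilt 0.19
```

View pics/ins.png

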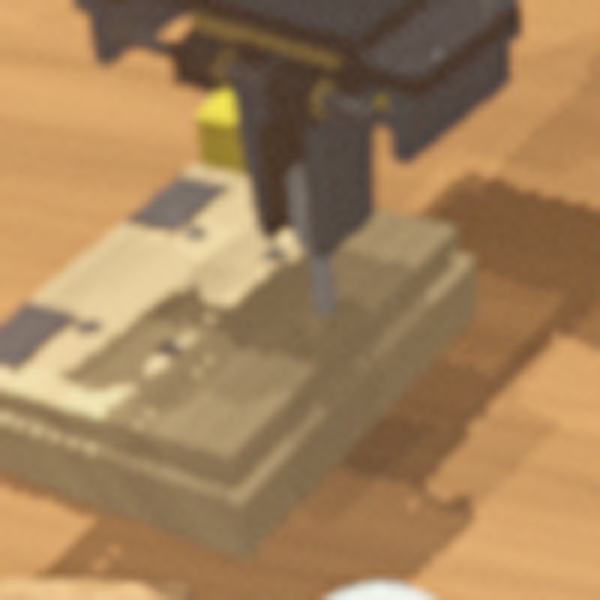

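The pin tip is at crop (322,313), about scene px (233.2,221.9). The pin is upright and hides the hole behind it.

Run:
```python
from h import *
import pickle
S1=pickle.load(open('scene1.pkl','rb'));T1=pickle.load(open('top1.pkl','rb'));S2=pickle.load(open('scene2.pkl','rb'))
st()
zl=.0495
def dark(c,uv,r=5):
    g=cv2.cvtColor(c['image'],cv2.COLOR_RGB2GRAY).astype(float);u,v=map(round,uv)
    p=g[v-r:v+r+1,u-r:u+r+1];w=np.clip(np.median(p)-12-p,0,None);yy,xx=np.mgrid[v-r:v+r+1,u-r:u+r+1]
    return (w*xx).sum()/w.sum(),(w*yy).sum()/w.sum()
a=dark(S1,(232,223.8));b=dark(T1,(323.7,196.6));print(a,b)
print('hole scene',onplane(S1,[a],zl),'top',onplane(T1,[b],zl))
P=cloud(S2)
print('tip',onplane(S2,[(233.2,221.9)],.0594))
for v in range(212,226): print(v,[(P[v,u]*1000).round(0).astype(int).tolist() for u in range(230,237)])
# try heads initial
S0=pickle.load(open('scene0.pkl','rb'))
```

```text
t 9.13 pos [ 0.5894 -0.0929  0.1272] ytool az -103.44 F [-0.2  0.9 -1.4] gap 0.2295 tilt 0.06
(np.float64(233.8248987854251), np.float64(225.76417004048582)) (np.float64(323.8660351826793), np.float64(196.60893098782137))
hole scene [[ 0.59281892 -0.09053634  0.0495    ]] top [[ 0.58461292 -0.09960416  0.0495    ]]
tip [[ 0.58940672 -0.09296605  0.0594    ]]
212 [[533, -129, 47], [593, -95, 93], [609, -83, 107], [609, -80, 107], [610, -77, 108], [530, -115, 48], [531, -111, 49]]
213 [[539, -126, 48], [592, -95, 90], [594, -91, 92], [607, -82, 102], [590, -88, 90], [534, -113, 47], [536, -109, 49]]
214 [[543, -124, 47], [595, -94, 89], [594, -92, 88], [593, -89, 88], [588, -89, 85], [543, -109, 51], [539, -108, 48]]
215 [[547, -122, 48], [594, -95, 84], [591, -94, 83], [593, -90, 85], [591, -88, 84], [542, -109, 47], [544, -105, 49]]
216 [[551, -120, 47], [592, -96, 80], [594, -92, 82], [591, -91, 80], [590, -89, 80], [550, -106, 49], [548, -104, 48]]
217 [[556, -118, 48], [556, -115, 48], [594, -92, 79], [592, -91, 78], [593, -87, 79], [554, -104, 49], [551, -103, 47]]
218 [[562, -11
[... 243 characters left out ...]
0], [569, -110, 48], [593, -94, 68], [594, -91, 69], [593, -88, 69], [589, -87, 67], [567, -95, 50]]
221 [[576, -109, 50], [572, -108, 47], [594, -94, 65], [594, -91, 66], [589, -90, 63], [587, -89, 61], [571, -94, 49]]
222 [[581, -107, 51], [578, -106, 48], [578, -103, 49], [595, -91, 64], [592, -89, 62], [575, -95, 49], [575, -92, 49]]
223 [[584, -106, 49], [578, -106, 45], [579, -102, 46], [578, -100, 46], [581, -95, 49], [578, -94, 48], [580, -90, 50]]
224 [[585, -105, 47], [580, -105, 44], [580, -102, 44], [581, -98, 46], [583, -95, 47], [587, -90, 51], [583, -88, 49]]
225 [[586, -105, 44], [580, -105, 40], [581, -102, 41], [580, -99, 41], [588, -92, 48], [590, -88, 51], [588, -86, 50]]
```

Run:
```python
from h import *
import pickle
S1=pickle.load(open('scene1.pkl','rb'))
P=cloud(S1)[218:230,226:239]
lum=S1['image'].mean(2)[218:230,226:239].round(0).astype(int)
print(lum)
m=lum<np.median(lum)-25
n,l,s,c=cv2.connectedComponentsWithStats(m.astype(np.uint8));print(s,c+[226,218])
for uv in [(232.0,223.8)]+[tuple(x+[226,218]) for x in c[1:]]: print(uv,onplane(S1,[uv],.0495))
st();print(to((.588,-.0973,.1272)))
```

```text
[[200 200 201 200 201 203 201 201 202 202 204 203 202]
 [199 201 200 201 203 204 204 203 204 204 204 202 201]
 [200 201 201 204 206 206 204 204 203 204 203 200 198]
 [201 203 203 205 205 202 200 201 202 202 202 200 200]
 [202 204 206 204 196 189 186 185 188 195 199 200 203]
 [204 206 204 192 175 158 150 149 161 186 199 203 204]
 [206 206 201 183 154 133 124 129 155 186 201 205 197]
 [206 206 203 190 171 154 152 164 181 198 204 200 177]
 [204 204 205 202 195 187 186 194 203 205 198 178 144]
 [206 205 206 204 201 199 200 205 204 199 178 146 118]
 [205 206 204 201 200 202 205 206 199 178 146 119 110]
 [205 204 202 200 201 204 205 197 178 145 120 109 111]]
[[  0   0  13  12 132]
 [  4   5   5   3  14]
 [  9   8   4   4  10]] [[231.63636364 223.11363636]
 [231.85714286 223.92857143]
 [237.         228.        ]]
(232.0, 223.8) [[ 0.58609549 -0.09884508  0.0495    ]]
(np.float64(231.85714285714286), np.float64(223.92857142857142)) [[ 0.58674568 -0.09897765  0.0495    ]]
(np.float64(237.0), np.float64(228.0)) [[ 0.59949941 -0.07842537  0.0495    ]]
t 9.13 pos [ 0.5894 -0.0929  0.1272] ytool az -103.44 F [-0.2  0.9 -1.4] gap 0.2295 tilt 0.06
[-0.0003  0.0046  0.    ]
```

>>> {"name": "send_rows", "arguments": {"steps": [[-0.001,0.0058,0,0,-1],[0,0,0,0,-1],[0,0,0,0,-1]]}}

```text
t: 9.38
eef_pos: [0.5872, -0.0992, 0.1285]
eef_rot: [3.12, -0.37, 0.002]
contact_force: [-0.0, -0.7, -2.0]
finger_gap: 0.231
```

Run:
```python
from h import *
st();print(to((.587,-.0983,.114)))
```

```text
t 9.38 pos [ 0.5872 -0.0992  0.1285] ytool az -103.51 F [-0.  -0.7 -2. ] gap 0.2307 tilt 0.08
[-0.0005 -0.0009  0.0145]
```

>>> {"name": "send_rows", "arguments": {"steps": [[0,0,0.004,0,-1],[0,0,0.004,0,-1],[0,0,0.003,0,-1],[0,0,0.003,0,-1],[0,0,0.003,0,-1],[0,0,0.002,0,-1],[0,0,0,0,-1],[0,0,0,0,-1]]}}

```text
t: 10.05
eef_pos: [0.5869, -0.099, 0.1087]
eef_rot: [3.12, -0.369, -0.0]
contact_force: [-0.0, 0.0, -1.4]
finger_gap: 0.229
```

Run:
```python
from h import *
st()
```

```text
t 10.05 pos [ 0.5869 -0.099   0.1087] ytool az -103.5 F [-0.   0.  -1.4] gap 0.2291 tilt 0.02
```

No contact force with the tip at about 42 mm, so it is inside the lid's hole. Continuing down.

>>> {"name": "send_rows", "arguments": {"steps": [[0,0,0.003,0,-1],[0,0,0.003,0,-1],[0,0,0.003,0,-1],[0,0,0.003,0,-1],[0,0,0.003,0,-1],[0,0,0,0,-1],[0,0,0,0,-1]]}}

```text
t: 10.63
eef_pos: [0.5869, -0.099, 0.0936]
eef_rot: [3.12, -0.369, -0.001]
contact_force: [0.1, -0.4, -1.8]
finger_gap: 0.231
```

Run:
```python
from h import *
st()
```

```text
t 10.63 pos [ 0.5869 -0.099   0.0936] ytool az -103.5 F [ 0.1 -0.4 -1.8] gap 0.2312 tilt 0.03
```

>>> {"name": "send_rows", "arguments": {"steps": [[0,0,0.004,0,-1],[0,0,0.004,0,-1],[0,0,0.004,0,-1],[0,0,0.003,0,-1],[0,0,0,0,-1],[0,0,0,0,-1]], "newtons": 60}}

```text
t: 11.13
eef_pos: [0.5868, -0.099, 0.0785]
eef_rot: [3.12, -0.369, -0.001]
contact_force: [-0.3, 0.4, -1.3]
finger_gap: 0.235
```

>>> {"name": "send_rows", "arguments": {"steps": [[0,0,0.003,0,-1],[0,0,0.003,0,-1],[0,0,0.002,0,-1],[0,0,0,0,-1],[0,0,0,0,-1],[0,0,0,0,-1]]}}

```text
t: 11.63
eef_pos: [0.5876, -0.0986, 0.0716]
eef_rot: [-3.119, 0.37, -0.003]
contact_force: [-0.6, 2.3, 5.0]
finger_gap: 0.227
```

Run:
```python
from h import *
st()
```

```text
t 11.63 pos [ 0.5876 -0.0986  0.0716] ytool az -103.52 F [-0.6  2.3  5. ] gap 0.2274 tilt 0.1
```

>>> {"name": "send_rows", "arguments": {"steps": [[0,0,0.002,0,-1],[0,0,0.001,0,-1],[0,0,0,0,-1],[0,0,0,0,-1],[0,0,0,0,-1]]}}

```text
t: 12.05
eef_pos: [0.5877, -0.0985, 0.0705]
eef_rot: [-3.119, 0.37, -0.004]
contact_force: [-4.0, 3.8, 17.0]
finger_gap: 0.234
```

Run:
```python
from h import *
st()
```

```text
t 12.05 pos [ 0.5877 -0.0985  0.0705] ytool az -103.52 F [-4.   3.8 17. ] gap 0.2343 tilt 0.15
```

>>> {"name": "send_rows", "arguments": {"steps": [[0,0,0.001,0,-1],[0,0,0,0,-1],[0,0,0,0,-1],[0,0,0,0,-1],[0,0,0,0,-1],[0,0,0,0,-1]]}}

```text
t: 12.55
eef_pos: [0.5877, -0.0985, 0.0704]
eef_rot: [-3.119, 0.37, -0.005]
contact_force: [-5.7, 5.1, 22.9]
finger_gap: 0.226
```

Run:
```python
from h import *
st();c=grab('scene')
save(cv2.resize(c['image'][170:270,180:280],None,fx=6,fy=6,interpolation=cv2.INTER_CUBIC),'end.png')
P=cloud(c)[165:262,165:262].reshape(-1,3);q=P-np.r_[JC,0];y=q[:,:2]@JY;x=q[:,:2]@JX
m=(abs(x)<.085)&(y>-.04)&(y<.072)&(P[:,2]>.038)&(P[:,2]<.052)
print('lid slope',np.polyfit(y[m]+.075,P[m,2],1).round(4),m.sum());st()
```

```text
t 12.55 pos [ 0.5877 -0.0985  0.0704] ytool az -103.51 F [-5.7  5.1 22.9] gap 0.2265 tilt 0.17
lid slope [0.0045 0.0435] 974
t 12.6 pos [ 0.5877 -0.0986  0.0704] ytool az -103.51 F [-5.5  4.3 21.8] gap 0.2268 tilt 0.17
```

View pics/end.png

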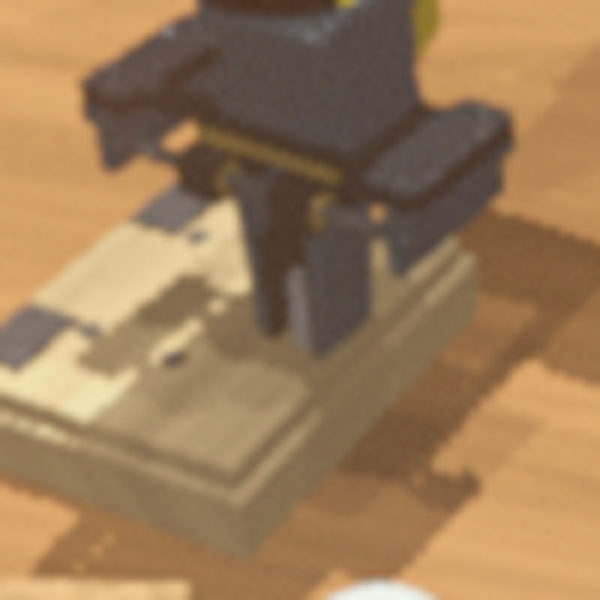

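The picture shows the lid flat on the base and the head gripped down on the lid at crop (300,310), with a steady push of about 22 N. Handing in.

```bash
python3 -c "
from h import *
print(arm.job_done());st()"
```

```text
the job is handed in; nothing more can be done
None
the job is handed in; nothing more can be done
```

I swung the lid down onto its springs and took the tall round-headed pin from the rack. I then pushed it through the lid into the base hole and handed the job in at about 12.6 s, still gripping it (60 N grip setting) and pressing down.

**Last checks:**
- **Lid:** the measured slope is about 0.0045 rad, against a limit of 0.014.
- **Push:** about 22 N downward and steady, with the fingers stopped on the head at about 21 mm opening.
- **Pin:** the tool was within 0.2° of vertical. The tip works out at about 4 mm above the bench, from tool height and assuming no slip in the grip.
- **Side load:** about 7 N sideways remained at the wrist.

**Disagreements and unchecked points:**
- The top and scene cameras put the base hole about 5 mm apart. I aimed between them, and the pin went in without contact force.
- I did not look again at the other pins or loose objects at the end. The wrist showed no unexpected contact in the readings I took.
- Handing in gave no verdict, and the state could not be read afterwards.

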